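Lock the coffee-kitty box with its pin

TASK

Slide the lid of the blue coffee-kitty box fully shut over the coin compartment, then take the yellow-handled locking pin out of the stand and thread it point down through the brass eye on the lid and on through the brass eye on the box below. Finish while still holding the pin upright through both eyes, its collar about a centimetre clear above the upper eye, so that a colleague can fit the padlock through the pin's end. Leave the other two pins and everything else on the counter where they are.

Things in the scene. Friction and masses are not known exactly. Their poses are not given: they have to be found in the camera images.
- cash_box: Blue steel cash box fixed to the counter, 110 (x) x 240 (y) x 80 mm high, with low aluminium rails up to z = 88 mm along its long sides. Origin: centre of its underside, on the counter. The open coin compartment is its -y half, the +y half is a closed deck. Its own y axis is the line of the lid's slide; the lid shuts towards its -y. The lower brass eye sticks out of its -y end.
- lid (a joint): Slide of the grey lid (122 mm long, 106 mm wide, top at z = 87 mm) along the box's y: 0 = fully shut against its stop, up to 0.100 m = fully open. Friction about 2 N holds it wherever it is left.
- lid_grip (a point): Point in the black upright grip bar on top of the lid, in the middle of its thickness and width. The bar is 50 mm along the box's x, 14 mm thick along the box's y (the slide direction), and stands from z = 87 to z = 123 mm; this point is at z = 108 mm, and moves with the lid. Axes parallel to the box's.
- upper_eye (a point): Centre of the upper face of the brass eye at the lid's -y end: a 36 x 36 mm plate 12 mm thick (z = 81 to 93 mm) with a vertical 13 mm hole, its rim slightly chamfered. This point is at z = 93 mm and moves with the lid, 79 mm from lid_grip towards the box's -y. With the lid shut it is straight above the lower eye.
- lower_eye (a point): Centre of the underside of the brass eye fixed to the box's -y end (138 mm from the box's centre): 36 x 36 mm, 12 mm thick (z = 36 to 48 mm), vertical 13 mm hole, slightly chamfered. This point is at z = 36 mm. The gap between the two eyes is 33 mm high; below it there is the counter at z = 0.
- pin_stand: Plywood stand fixed to the counter, 220 (x) x 60 (y) mm, top face at z = 100 mm, with three holes in a row along its x axis, at -70, 0 and +70 mm from the centre, in which three pins stand, collars resting on the top face, in any order. Origin: centre of its underside.
- yellow_pin: Locking pin with a yellow handle, about 110 g (it varies). Origin: its point (lower end); its z axis runs up the pin. Steel shank 9 mm in diameter and 82 mm long with a tapered point (last 6 mm) and a 4 mm cross hole 9.5 mm above the point; then a steel collar, 28 mm in diameter, from 82 to 88 mm above the point; then the round handle, 24 mm in diameter, from 88 to 146 mm above the point. In the stand its point is at z = 18 mm.
- yellow_pin_collar (a point): Centre of the underside of the yellow pin's collar, 82 mm above its point. The collar does not pass through the eyes.
- green_pin: Same pin with a green handle, for another box: leave it. Origin: its point.
- white_pin: Same pin with a white handle, for another box: leave it. Origin: its point.
- padlock: Small brass padlock standing on the counter, 20 x 36 x 54 mm. Origin: centre of its underside. Leave it.
- coffee_jar: Brown glass coffee jar with a red cap, 68 mm in diameter, 100 mm high, origin at the centre of its underside. Leave it.
- mug: Blue mug, 80 mm in diameter plus handle, 95 mm high, origin at the centre of its underside. Leave it.
- water_bottle: Greenish bottle with an orange cap, 90 mm in diameter, 290 mm high, origin at the centre of its underside. Leave it.
- cola_bottle: Brown bottle with a red label, 90 mm in diameter, 290 mm high, origin at the centre of its underside. Leave it.
- spoon: Spoon lying on the counter at the robot's right. Leave it.
Not all that is in view belongs to the job. There is more than one size of the yellow_pin; the one meant has the size given above.

How it is judged:
By the outcome, as a careful person would: the job done as asked, in the order asked, and still so for the second after the job is handed in, while the arm keeps its last pose, push and grip.
It also fails if it takes over 58 s, if anything falls off the work surface, if the arm or the gripper's body presses on something with over 40 N, if the wrist force passes 120 N, or if a joint passes its speed limit or range.

ROBOT

A 6-joint arm with a two-finger parallel gripper is mounted at the origin on the work surface. World frame = base frame: x ahead of the robot, y to its left, z up, the work surface at z = 0. Lengths are in m, angles in rad, forces in N, time in s.
With the tool pointing down it reaches from about 0.225 to 0.875 m from the base axis. Payload 3.4 kg.
Tool frame: the origin (TCP) lies at the very end of the fingers, on their centre line; the grasp point (between the pads) lies 19 mm behind it; z points along the fingers, y is the direction in which the jaws open and shut (so a half turn about z gives the same grasp; the last joint's range is limited). The gripper opens to 85 mm and grips with 20 to 120 N. Pads are 22 mm wide; open, the fingers measure 114 mm over their backs; the gripper's body (76 mm by 85 mm) begins 54 mm behind the grasp point. The pads swing forward as they close: fully open they stand 13 mm farther back than shut.
Start: joints at [-1.315, 0.276, 1.505, -0, 1.361, -0.121], TCP at [0.212, -0.535, 0.231] pointing down, gripper open.
Joint ranges: [-2.89, 2.89], [-0.75, 2.08], [0.22, 2.7], [-1.18, 4.32], [0.11, 2.71], [-2.7, 2.7]. Speed limits (rad/s): [2.57, 2.57, 3.14, 3.14, 3.14, 3.14].

INTERFACE

Orientations are given as a unit quaternion [w, x, y, z].
In Python, from rig import get_state, get_image, calibration, sign_off gives the robot as it stands. The module is installed in compiled form; this text tells all that it offers.
- The arm moves only by the tool drive_tool, never from a script. Its argument "targets" is one flat list of numbers, 7 for each row, row after row: the turn, a rotation vector about the tool's x, y, z in degrees, then the shift along the tool's x, y, z in mm, then the opening, from 0 (shut) to 1 (fully open). In form: [wx, wy, wz, tx, ty, tz, fingers, wx, wy, wz, tx, ty, tz, fingers, ...]. A call has 1 to 12 rows; each row shifts and turns the commanded pose from where the row before left it, along the tool's axes as they then stand; what a row does not reach is not made up. A row lasts 1/8 s, in which the tool goes at most 62.5 mm and 10.7 degrees, less where a joint would pass 70% of its speed; a pose out of reach is approached as far as the arm can. A call is refused whole if a number of a shift passes 62.5 or a number of a turn 10.7, either way. A call with a gripper value outside its range is refused whole. The fingers move at their own pace and stop on an object; "grip_force" is the grip in N (left out, the last holds). Time passes only in rows, so rows that do not move let the fingers close. It gives the time, the measured TCP pose, the force and the opening at its end, in the units of the state.
- get_state(): the state, without advancing time (a new reading comes with each control period).
- get_image(name): name is "side" or "top" or "wrist"; returns the picture (384x512x3 uint8, red, green, blue); there is no depth.
- calibration(name): a dict with "mtx" (3x3 intrinsics, pixels), "distortion" ([k1, k2, p1, p2, k3] as OpenCV has them; the pictures are not rectified), "world_to_cam" (4x4, takes a point from world to camera coordinates); the wrist camera has in their place "hand_eye" (4x4, takes a point from camera to tool coordinates, whose origin is the TCP and whose axes are the flange's). Camera axes: x right, y down, z forward; pixel columns grow to the right and rows downward; lengths in m; the calibration is good to about 2 mm. A picture is of the moment at which its call begins: read the wrist's pose just before it. calibration takes no time and is no camera call.
- sign_off(): hands the job in, once; it reports no verdict.
The state is a dict: "clock": time; "qpos": joint angles; "qd": joint speeds; "effort": joint torques, N m; "position": TCP position; "ee_rot": TCP orientation; "contact_force": force on the tool from outside, world axes, zero at the start; "moment": the same for the moment, N m; "width": finger opening in m.
Only numpy, scipy, OpenCV 4.12 (cv2) and the standard library are available. Lean on these libraries where they do the work, as an engineer would, in place of code of your own. Each camera call takes 0.05 s, during which the arm holds its last target.

## Working session

There is one attempt and no reset: what is moved stays moved. The work goes in short steps, Python scripts to look and compute and a tool call to move; the robot and the scene stay as the last step left them, time stands still between calls to the robot, and variables do not carry over. Pictures are saved under pics/ and viewed, and the job is handed in when it is done.

Besides the shell and the picture viewer there is one more tool, called after "Call:" as name(argument=value, ...) on one line, values as JSON. drive_tool: Moves the arm, as the interface text tells. Its arguments: {"type":"object","properties":{"targets":{"type":"array"},"grip_force":{"type":"number"}},"required":["targets"]}

```bash
mkdir -p pics; cat > h.py <<'E'
import numpy as np, cv2
from rig import get_state,get_image,calibration,sign_off
from scipy.spatial.transform import Rotation as R
def snap(n,f):
    s=get_state(); im=get_image(n); cv2.imwrite('pics/'+f+'.png',im[:,:,::-1]); np.savez('pics/'+f+'.npz',im=im,p=s['position'],q=s['ee_rot']); return s,im
def cam(n,s=None):
    c=calibration(n); K=np.array(c['mtx']);d=np.array(c['distortion'])
    if n=='wrist':
        q=np.array(s['ee_rot']);T=np.eye(4);T[:3,:3]=R.from_quat(q[[1,2,3,0]]).as_matrix();T[:3,3]=s['position']
        W=np.linalg.inv(T@np.array(c['hand_eye']))
    else: W=np.array(c['world_to_cam'])
    return K,d,W
def proj(P,n,s=None):
    K,d,W=cam(n,s); P=np.atleast_2d(P).astype(float)
    return cv2.projectPoints(P,cv2.Rodrigues(W[:3,:3])[0],W[:3,3],K,d)[0].reshape(-1,2)
def onz(uv,z,n,s=None):
    K,d,W=cam(n,s); u=cv2.undistortPoints(np.array(uv,float).reshape(-1,1,2),K,d).reshape(-1,2)
    C=-W[:3,:3].T@W[:3,3]; r=np.c_[u,np.ones(len(u))]@W[:3,:3]
    z=np.broadcast_to(z,len(u)); return C+r*((z-C[2])/r[:,2])[:,None]
E
python3 - <<'E'
from h import *
for n in('side','top','wrist'):
    s,im=snap(n,n+'0')
    K,d,W=cam(n,s); print(n,K[0,0],-W[:3,:3].T@W[:3,3],W[2,:3])
print(get_state())
E
```

```text
side 444.54419748937653 [ 0.42565892 -1.08645888  0.74896741] [ 0.12939932  0.84692748 -0.51572246]
top 373.03529963697673 [0.40841592 0.02229719 1.13734195] [ 1.89479851e-01  4.66205216e-04 -9.81884499e-01]
wrist 330.72646393245657 [ 0.27589127 -0.50974187  0.37309826] [-0.25274787 -0.09819505 -0.96253636]
{'clock': 0.15, 'qpos': array([-1.31495959e+00,  2.76452877e-01,  1.50580862e+00,  1.29103617e-05,
        1.36071081e+00, -1.21011625e-01]), 'qd': array([-0.00133189, -0.00433362, -0.00373754, -0.00024493,  0.00063681,
       -0.00066213]), 'effort': array([ 1.19012286e-03, -4.17143118e+01, -2.46031970e+01, -1.09349301e-04,
        7.69734354e-03, -7.97526098e-06]), 'position': array([ 0.21149142, -0.53428375,  0.23065007]), 'ee_rot': array([-6.88684366e-04,  9.82300643e-01,  1.87309828e-01, -4.01697362e-05]), 'contact_force': array([0.66372298, 0.33860996, 0.16938692]), 'moment': array([ 0.03384721, -0.00058498, -0.05363297]), 'width': 0.08527461019661922}
```

View pics/side0.png

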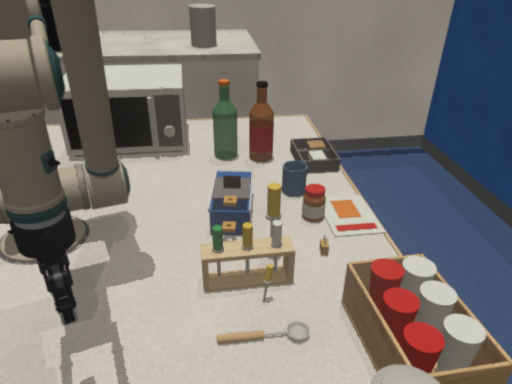

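View pics/top0.png

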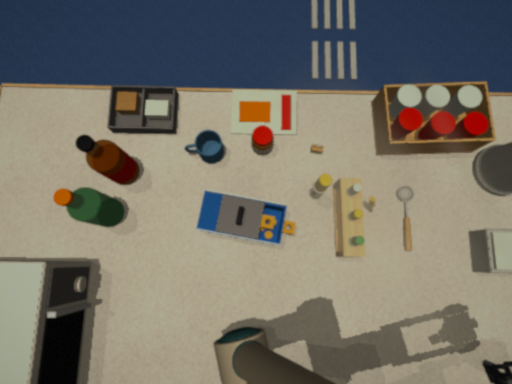

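View pics/wrist0.png

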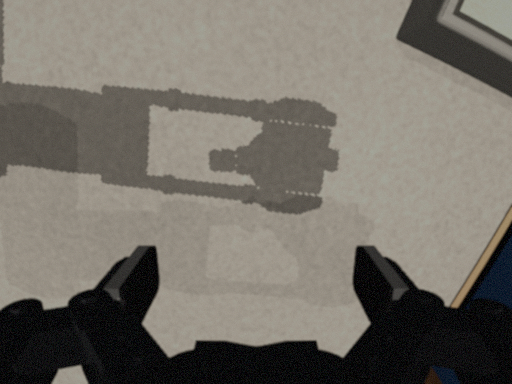

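The top view shows the box at (245,217) with the grip at (241,215), the stand at (350,217) with the yellow pin in its middle hole, a large yellow object at (322,184) and a small one at (373,202). I'll zoom in.

```bash
python3 - <<'E'
import cv2
a=cv2.imread('pics/top0.png')[165:275,190:390]; cv2.imwrite('pics/top0z.png',cv2.resize(a,None,fx=4,fy=4,interpolation=cv2.INTER_CUBIC))
a=cv2.imread('pics/side0.png')[160:300,190:340]; cv2.imwrite('pics/side0z.png',cv2.resize(a,None,fx=4,fy=4,interpolation=cv2.INTER_CUBIC))
E
```

```text
(no output)
```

View pics/top0z.png

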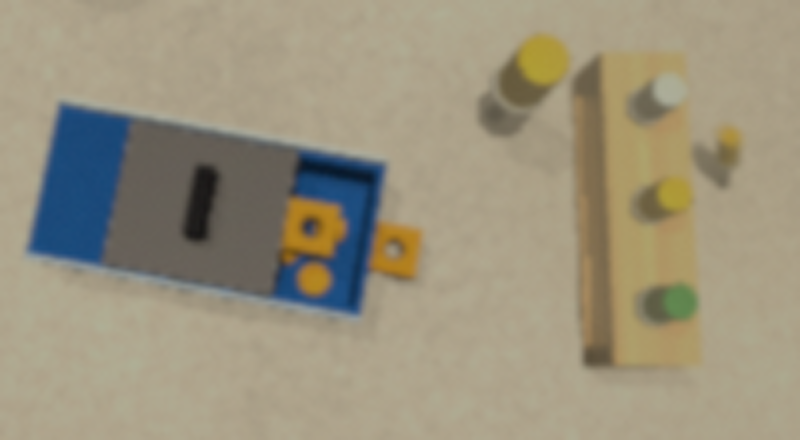

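View pics/side0z.png

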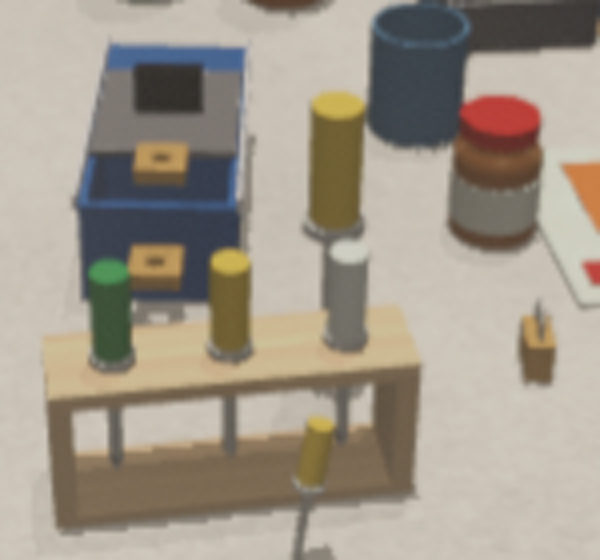

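```bash
python3 - <<'E'
from h import *
def z(p): return [[190+(x+.5)/4-.5,165+(y+.5)/4-.5] for x,y in p]
def zs(p): return [[190+(x+.5)/4-.5,160+(y+.5)/4-.5] for x,y in p]
np.set_printoptions(precision=4,suppress=True)
print('ytop',onz(z([(675,194),(669,91),(681,301)]),.164,'top'), onz(zs([(231,262),(348,252),(109,272)]),.164,'side'))
print('stand corners',onz(z([(603,53),(684,54),(700,364),(613,365)]),.1,'top'))
print('stand corners',onz(zs([(43,340),(402,308),(420,363),(50,398)]),.1,'side'))
print('grip',onz(z([(203,203)]),.123,'top'),onz(zs([(168,65)]),.123,'side'))
print('up',onz(z([(312,227)]),.093,'top'),onz(zs([(161,159)]),.093,'side'))
print('low',onz(z([(395,249)]),.048,'top'),onz(zs([(155,262)]),.048,'side'))
print('box',onz(z([(60,103),(385,162),(360,316),(28,252)]),.088,'top'))
E
```

```text
ytop [[ 0.5362 -0.2496  0.164 ]
 [ 0.605  -0.248   0.164 ]
 [ 0.4667 -0.251   0.164 ]] [[ 0.5372 -0.2518  0.164 ]
 [ 0.6059 -0.2505  0.164 ]
 [ 0.467  -0.2527  0.164 ]]
stand corners [[ 0.6446 -0.2199  0.1   ]
 [ 0.6449 -0.2773  0.1   ]
 [ 0.4281 -0.2803  0.1   ]
 [ 0.4262 -0.221   0.1   ]]
stand corners [[ 0.4275 -0.2266  0.1   ]
 [ 0.6472 -0.2231  0.1   ]
 [ 0.6461 -0.2779  0.1   ]
 [ 0.4292 -0.2815  0.1   ]]
grip [[0.5293 0.0611 0.123 ]] [[0.5322 0.0646 0.123 ]]
up [[ 0.5174 -0.0146  0.093 ]] [[ 0.5183 -0.0181  0.093 ]]
low [[ 0.5072 -0.0768  0.048 ]] [[ 0.5074 -0.0795  0.048 ]]
box [[ 0.6035  0.1665  0.088 ]
 [ 0.5651 -0.066   0.088 ]
 [ 0.4566 -0.0489  0.088 ]
 [ 0.4968  0.1842  0.088 ]]
```

Call:
drive_tool(targets=[0, 0, 10.4, 0, 0, -30, 1, 0, 0, 10.4, 0, 0, -30, 1, 0, 0, 10.3, 0, 0, -30, 1, 0, 0, 0, 18, -53, 0, 1, 0, 0, 0, 18, -53, 0, 1, 0, 0, 0, 18, -53, 0, 1, 0, 0, 0, 18, -53, 0, 1, 0, 0, 0, 18, -53, 0, 1, 0, 0, 0, 18, -53, 0, 1, 0, 0, 0, 18, -53, 0, 1, 0, 0, 0, 18, -53, 0, 1, 0, 0, 0, 18, -53, 0, 1])

```text
clock: 1.65
position: [0.4506, -0.0893, 0.3212]
ee_rot: [0.0, 0.997, -0.083, 0.0]
contact_force: [0.4, -0.3, 0.4]
width: 0.0855
```

Call:
drive_tool(targets=[0, 0, 0, 10, -50, 0, 1, 0, 0, 0, 10, -40, 0, 1, 0, 0, 0, 0, 0, 0, 1, 0, 0, 0, 0, 0, 0, 1])

```text
clock: 2.15
position: [0.4844, -0.0058, 0.321]
ee_rot: [0.0, 0.997, -0.083, -0.0]
contact_force: [-0.9, -0.2, -0.1]
width: 0.0853
```

```bash
python3 - <<'E'
from h import *
s,im=snap('wrist','w1'); print(s['position'],s['ee_rot'],s['contact_force'])
E
```

```text
[ 0.48439189 -0.00582026  0.32097352] [ 3.97733450e-04  9.96576279e-01 -8.26761519e-02 -4.63536470e-04] [-0.89882938 -0.21112602 -0.1100289 ]
```

View pics/w1.png

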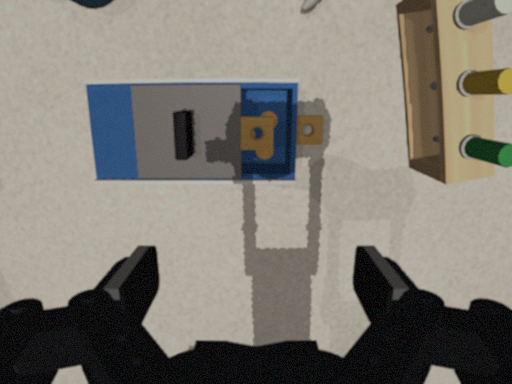

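The wrist view shows the box at (195,130), the bar at (183,135), the upper eye hole near (257,132), the lower near (308,130), and the yellow pin collar at (468,83).

```bash
python3 - <<'E'
import cv2
a=cv2.imread('pics/w1.png')
cv2.imwrite('pics/w1a.png',cv2.resize(a[75:190,80:335],None,fx=3,fy=3,interpolation=cv2.INTER_CUBIC))
cv2.imwrite('pics/w1b.png',cv2.resize(a[0:190,390:512],None,fx=3,fy=3,interpolation=cv2.INTER_CUBIC))
E
```

```text
(no output)
```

View pics/w1a.png

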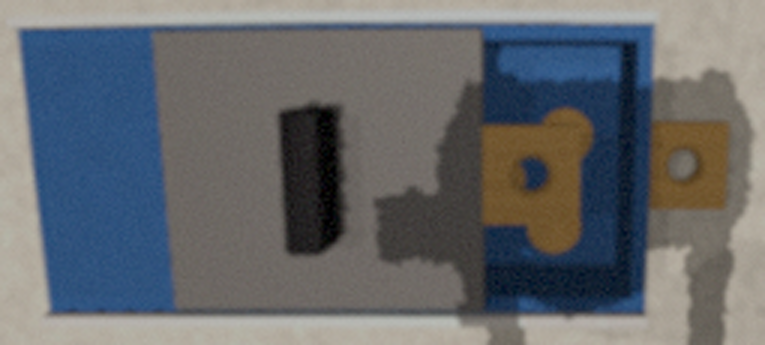

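View pics/w1b.png

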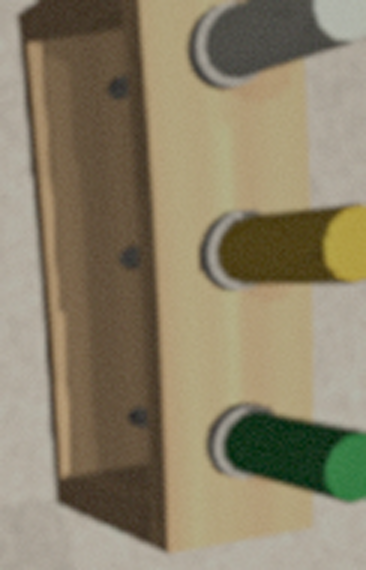

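```bash
python3 - <<'E'
from h import *
d=np.load('pics/w1.npz'); s={'position':d['p'],'ee_rot':d['q']}
np.set_printoptions(precision=4,suppress=True)
def z(p): return [[80+(x+.5)/3-.5,75+(y+.5)/3-.5] for x,y in p]
def zb(p): return [[390+(x+.5)/3-.5,(y+.5)/3-.5] for x,y in p]
g=onz(z([(304,181)]),.123,'wrist',s);u=onz(z([(531,175)]),.093,'wrist',s);l=onz(z([(684,165)]),.048,'wrist',s)
print('grip',g,'up',u,'low',l)
b=onz(z([(22,30),(654,25),(644,312),(50,312)]),.08,'wrist',s);print(b)
print('ang',[np.degrees(np.arctan2(v[0],v[1])) for v in (b[0]-b[1],b[3]-b[2],g[0]-u[0],u[0]-l[0],g[0]-l[0])])
print('collars',onz(zb([(238,250),(232,45),(246,440)]),.103,'wrist',s))
print('ytop',onz(zb([(355,244)]),.164,'wrist',s))
Rm=R.from_quat(d['q'][[1,2,3,0]]).as_matrix();print(Rm)
print('delta tool to grip', (g[0]-d['p'])@Rm*1e3)
E
```

```text
grip [[0.5317 0.0632 0.123 ]] up [[ 0.5178 -0.0133  0.093 ]] low [[ 0.5073 -0.076   0.048 ]]
[[ 0.6035  0.1673  0.08  ]
 [ 0.5637 -0.0671  0.08  ]
 [ 0.456  -0.0485  0.08  ]
 [ 0.4958  0.1873  0.08  ]]
ang [np.float64(9.639469501003633), np.float64(9.583272413548713), np.float64(10.284874398793754), np.float64(9.520190128695056), np.float64(9.940595869926717)]
collars [[ 0.5362 -0.2487  0.103 ]
 [ 0.606  -0.2493  0.103 ]
 [ 0.4662 -0.251   0.103 ]]
ytop [[ 0.536  -0.2478  0.164 ]]
[[ 0.9863 -0.1648 -0.001 ]
 [-0.1648 -0.9863 -0.0007]
 [-0.0009  0.0009 -1.    ]]
delta tool to grip [ 35.4256 -76.033  197.8772]
```

Call:
drive_tool(targets=[0, 0, 0, 18, -38, 0, 1, 0, 0, 0, 17.5, -38, 20, 1, 0, 0, 0, 0, 0, 50, 1, 0, 0, 0, 0, 0, 50, 1, 0, 0, 0, 0, 0, 45, 1, 0, 0, 0, 0, 0, 30, 1, 0, 0, 0, 0, 0, 20, 1, 0, 0, 0, 0, 0, 10, 1, 0, 0, 0, 0, 0, 0, 1, 0, 0, 0, 0, 0, 0, 1])

```text
clock: 3.45
position: [0.5331, 0.0631, 0.0973]
ee_rot: [-0.0, 0.997, -0.083, 0.001]
contact_force: [-0.1, -0.4, -0.1]
width: 0.0856
```

```bash
python3 - <<'E'
from h import *
s,im=snap('wrist','w2'); print(s['position'],s['ee_rot'],s['contact_force'])
E
```

```text
[0.53313563 0.06312142 0.09726241] [-4.14043536e-06  9.96532171e-01 -8.32022827e-02  1.00628800e-03] [-0.0909086  -0.3744598  -0.07024585]
```

View pics/w2.png

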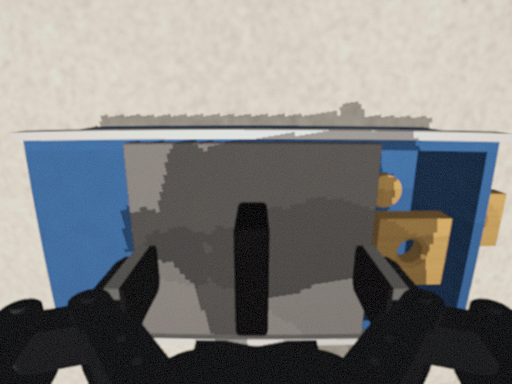

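The bar (x ≈ 251) sits between the fingers (155 to 357), so I close on it.

Call:
drive_tool(targets=[0, 0, 0, 0, 0, 0, 0, 0, 0, 0, 0, 0, 0, 0, 0, 0, 0, 0, 0, 0, 0, 0, 0, 0, 0, 0, 0, 0, 0, 0, 0, 0, 0, 0, 0, 0, 0, 0, 0, 0, 0, 0], grip_force=35)

```text
clock: 4.25
position: [0.5324, 0.0637, 0.0965]
ee_rot: [-0.0, 0.997, -0.083, 0.0]
contact_force: [-1.3, 1.9, 3.0]
width: 0.0134
```

Call:
drive_tool(targets=[0, 0, 0, 0, 8, 0, 0, 0, 0, 0, 0, 12, 0, 0, 0, 0, 0, 0, 12, 0, 0, 0, 0, 0, 0, 12, 0, 0, 0, 0, 0, 0, 8, 0, 0, 0, 0, 0, 0, 4, 0, 0, 0, 0, 0, 0, 2, 0, 0, 0, 0, 0, 0, 0, 0, 0])

```text
clock: 5.25
position: [0.5225, 0.0054, 0.0965]
ee_rot: [0.0, 0.997, -0.083, -0.0]
contact_force: [-1.7, 0.7, 5.8]
width: 0.013
```

Call:
drive_tool(targets=[0, 0, 0, 0, 2, 0, 0, 0, 0, 0, 0, 1, 0, 0, 0, 0, 0, 0, 1, 0, 0, 0, 0, 0, 0, 1, 0, 0])

```text
clock: 5.75
position: [0.5219, 0.0022, 0.0965]
ee_rot: [-0.001, 0.997, -0.083, 0.0]
contact_force: [0.0, 8.1, 4.5]
width: 0.013
```

Call:
drive_tool(targets=[0, 0, 0, 0, 1, 0, 0, 0, 0, 0, 0, 0, 0, 0])

```text
clock: 6.0
position: [0.5219, 0.0023, 0.0965]
ee_rot: [-0.002, 0.996, -0.084, 0.0]
contact_force: [0.0, 8.9, 5.1]
width: 0.0135
```

Call:
drive_tool(targets=[0, 0, 0, 0, 3, 0, 0, 0, 0, 0, 0, 0, 0, 0])

```text
clock: 6.25
position: [0.5219, 0.0022, 0.0965]
ee_rot: [-0.005, 0.996, -0.084, 0.001]
contact_force: [2.2, 19.6, 4.4]
width: 0.0131
```

```bash
python3 - <<'E'
from h import *
s,im=snap('top','t3'); s,im=snap('side','s3'); print(s['position'],s['contact_force'],s['width'])
a=cv2.imread('pics/t3.png')[165:275,190:390]; b=cv2.imread('pics/s3.png')[150:240,190:290]
cv2.imwrite('pics/t3z.png',cv2.resize(a,None,fx=4,fy=4,interpolation=cv2.INTER_CUBIC))
cv2.imwrite('pics/s3z.png',cv2.resize(b,None,fx=6,fy=6,interpolation=cv2.INTER_CUBIC))
E
```

```text
[0.52193741 0.0021993  0.09647531] [ 1.44930864 19.16704415  5.09046839] 0.013046766160632266
```

View pics/t3z.png

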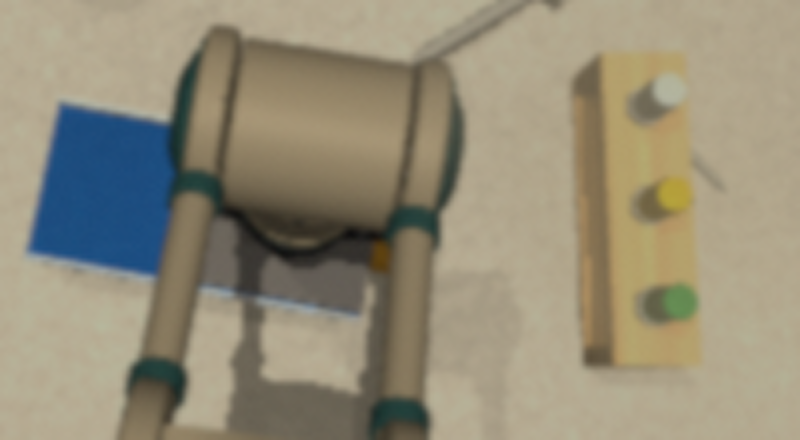

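View pics/s3z.png

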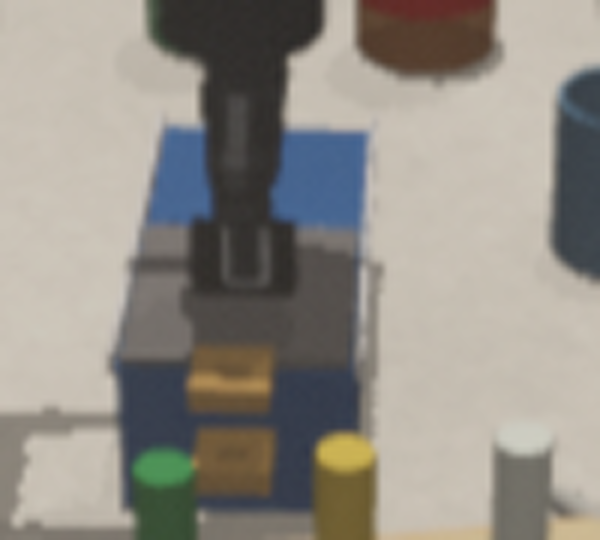

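View pics/t3.png

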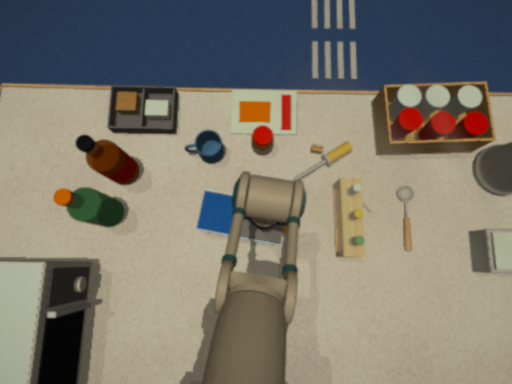

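View pics/s3.png

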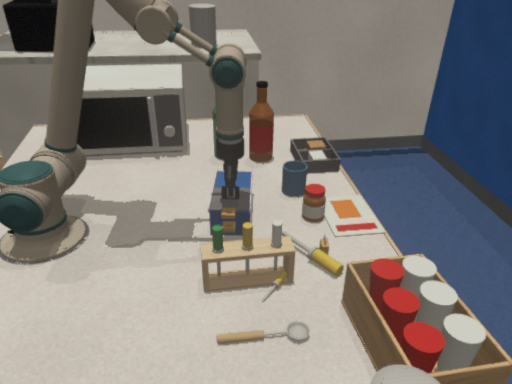

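Lid is against its stop (19 N, no motion). The two spare yellow pins that had been standing on their points on the counter have toppled. I felt no contact and wasn't near them. Now I relax the push, release and rise.

Call:
drive_tool(targets=[0, 0, 0, 0, -3, 0, 0, 0, 0, 0, 0, 0, 0, 0, 0, 0, 0, 0, 0, 0, 1, 0, 0, 0, 0, 0, 0, 1, 0, 0, 0, 0, 0, 0, 1, 0, 0, 0, 0, 0, 0, 1, 0, 0, 0, 0, 0, -20, 1, 0, 0, 0, 0, 0, -50, 1, 0, 0, 0, 0, 0, -50, 1, 0, 0, 0, 0, 0, -50, 1, 0, 0, 0, 0, 40, -20, 1, 0, 0, 0, 0, 0, 0, 1])

```text
clock: 7.85
position: [0.5159, -0.0411, 0.2884]
ee_rot: [0.001, 0.996, -0.084, 0.002]
contact_force: [0.3, 0.1, -0.6]
width: 0.0855
```

```bash
python3 - <<'E'
from h import *
import time
s,im=snap('wrist','w4'); print(s['position'],s['ee_rot'],s['contact_force'],s['qd'])
a=cv2.imread('pics/w4.png'); cv2.imwrite('pics/w4z.png',cv2.resize(a[40:240,120:390],None,fx=2.9,fy=2.9,interpolation=cv2.INTER_CUBIC))
E
```

```text
[ 0.5159314  -0.04113541  0.28843208] [ 9.64103245e-04  9.96447317e-01 -8.41818530e-02  2.28714374e-03] [ 0.31693651  0.12408917 -0.59177262] [ 0.02676356  0.02543358  0.05261876  0.04164604 -0.00839143  0.01842073]
```

View pics/w4.png

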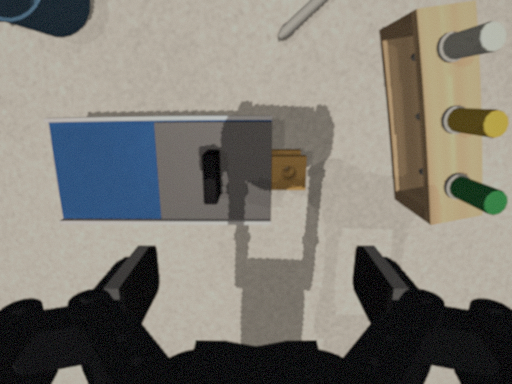

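Lid shut: the upper eye is at (289,172) over the lower eye, and the yellow pin's collar is at (450,121).

```bash
python3 - <<'E'
import cv2
a=cv2.imread('pics/w4.png'); cv2.imwrite('pics/w4e.png',cv2.resize(a[135:210,190:320],None,fx=6,fy=6,interpolation=cv2.INTER_CUBIC))
cv2.imwrite('pics/w4p.png',cv2.resize(a[0:230,380:512],None,fx=2.6,fy=2.6,interpolation=cv2.INTER_CUBIC))
E
```

```text
(no output)
```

View pics/w4e.png

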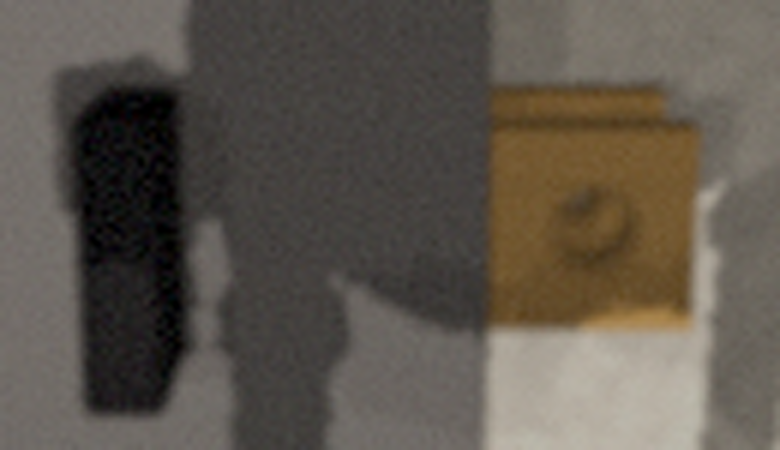

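View pics/w4p.png

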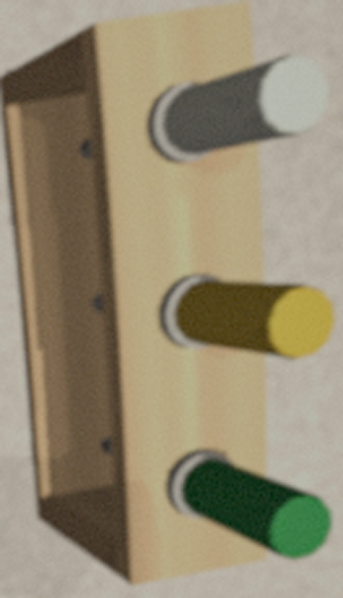

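```bash
python3 - <<'E'
from h import *
d=np.load('pics/w4.npz'); s={'position':d['p'],'ee_rot':d['q']}
np.set_printoptions(precision=4,suppress=True)
u=onz([[190+593.5/6-.5,135+225.5/6-.5]],.093,'wrist',s)
def zb(p): return [[380+(x+.5)/2.6-.5,(y+.5)/2.6-.5] for x,y in p]
t=onz(zb([(300,322),(294,95),(300,526)]),.164,'wrist',s)
c=onz(zb([(197,311)]),.103,'wrist',s)
print(u,t,c)
Rm=R.from_quat(d['q'][[1,2,3,0]]).as_matrix()
print((np.array([.5365,-.2495,.119])-d['p'])@Rm*1e3,Rm)
E
```

```text
[[ 0.508  -0.0753  0.093 ]] [[ 0.5363 -0.2472  0.164 ]
 [ 0.6056 -0.2465  0.164 ]
 [ 0.4669 -0.2485  0.164 ]] [[ 0.536  -0.2487  0.103 ]]
[ 54.4326 201.6999 170.001 ] [[ 0.9858 -0.1678  0.0044]
 [-0.1678 -0.9858 -0.0023]
 [ 0.0047  0.0015 -1.    ]]
```

Call:
drive_tool(targets=[0, 0, 0, 14, 51, 0, 1, 0, 0, 0, 14, 51, 0, 1, 0, 0, 0, 13, 50, 0, 1, 0, 0, 0, 13, 50, 0, 1, 0, 0, 0, 0, 0, 0, 1, 0, 0, 0, 0, 0, 0, 1, 0, 0, 0, 0, 0, 0, 1])

```text
clock: 8.78
position: [0.5349, -0.2455, 0.286]
ee_rot: [-0.0, 0.997, -0.082, -0.0]
contact_force: [-0.7, -0.5, 0.4]
width: 0.0855
```

```bash
python3 - <<'E'
from h import *
s,im=snap('wrist','w5'); print(s['position'],s['ee_rot'],s['contact_force'])
q=np.array(s['ee_rot']);Rm=R.from_quat(q[[1,2,3,0]]).as_matrix();print(Rm)
print((np.array([.5363,-.249,.119])-s['position'])@Rm*1e3)
print(proj([.5363,-.249,.164],'wrist',s))
E
```

```text
[ 0.53490551 -0.24553012  0.28597654] [-4.82514575e-04  9.96621613e-01 -8.21278749e-02 -3.73148972e-04] [-0.70082529 -0.49508292  0.36241681]
[[ 9.86509746e-01 -1.63701190e-01 -6.64520868e-04]
 [-1.63700470e-01 -9.86509559e-01  1.02306077e-03]
 [-8.23032454e-04 -9.00477044e-04 -9.99999256e-01]]
[  2.08112962   3.34514308 166.9719373 ]
[[259.05506911 184.7535205 ]]
```

View pics/w5.png

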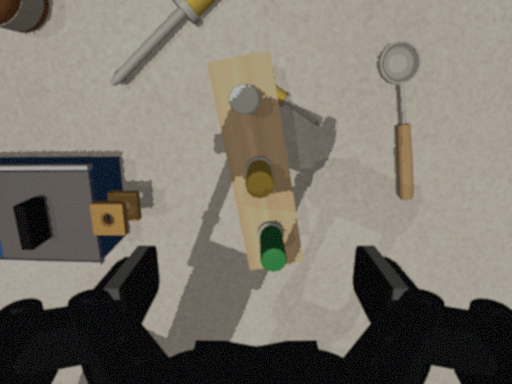

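```bash
python3 - <<'E'
from h import *
a=cv2.imread('pics/w5.png'); cv2.imwrite('pics/w5p.png',cv2.resize(a[130:280,200:320],None,fx=4,fy=4,interpolation=cv2.INTER_CUBIC))
hsv=cv2.cvtColor(a,cv2.COLOR_BGR2HSV)
E
```

```text
(no output)
```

View pics/w5p.png

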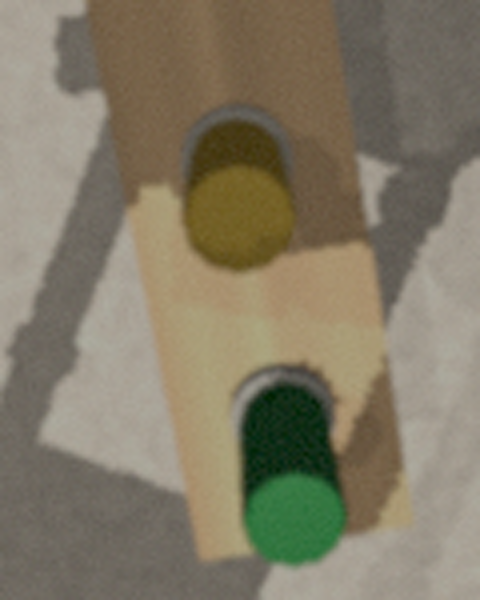

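Yellow top at (259.4,183.6), against a prediction of (259.1,184.8), so they agree. Descending.

Call:
drive_tool(targets=[0, 0, 0, 2.3, 3.3, 30, 1, 0, 0, 0, 0, 0, 30, 1, 0, 0, 0, 0, 0, 35, 1, 0, 0, 0, 0, 0, 35, 1, 0, 0, 0, 0, 0, 25, 1, 0, 0, 0, 0, 0, 12, 1, 0, 0, 0, 0, 0, 0, 1, 0, 0, 0, 0, 0, 0, 1])

```text
clock: 9.82
position: [0.5376, -0.251, 0.1206]
ee_rot: [0.001, 0.997, -0.083, 0.001]
contact_force: [-0.2, -0.2, -0.2]
width: 0.0857
```

```bash
python3 - <<'E'
from h import *
s,im=snap('wrist','w6'); print(s['position'],s['ee_rot'],s['contact_force'])
E
```

```text
[ 0.53763232 -0.25104416  0.12057528] [ 5.83027635e-04  9.96574754e-01 -8.26873875e-02  1.10220325e-03] [-0.17308431 -0.16945298 -0.15237191]
```

View pics/w6.png

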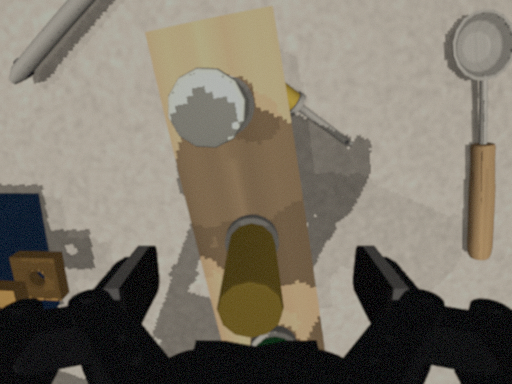

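Call:
drive_tool(targets=[0, 0, 0, -1, -1.7, 0, 1, 0, 0, 0, 0, 0, 0, 0, 0, 0, 0, 0, 0, 0, 0, 0, 0, 0, 0, 0, 0, 0, 0, 0, 0, 0, 0, 0, 0, 0, 0, 0, 0, 0, 0, 0, 0, 0, 0, 0, 0, 0, 0], grip_force=50)

```text
clock: 10.75
position: [0.5361, -0.249, 0.1194]
ee_rot: [0.0, 0.997, -0.083, 0.0]
contact_force: [0.6, 0.5, 1.4]
width: 0.0226
```

Call:
drive_tool(targets=[0, 0, 0, 0, 0, -10, 0, 0, 0, 0, 0, 0, -20, 0, 0, 0, 0, 0, 0, -30, 0, 0, 0, 0, 0, 0, -30, 0, 0, 0, 0, 0, 0, -20, 0, 0, 0, 0, 0, 0, -10, 0, 0, 0, 0, 0, 0, 0, 0, 0, 0, 0, 0, 0, 0, 0])

```text
clock: 11.75
position: [0.5355, -0.2487, 0.2382]
ee_rot: [-0.0, 0.997, -0.083, -0.001]
contact_force: [-0.4, 0.2, -1.2]
width: 0.0229
```

```bash
python3 - <<'E'
from h import *
s,im=snap('side','s7'); s,im=snap('wrist','w7');print(s['position'],s['ee_rot'],s['contact_force'])
a=cv2.imread('pics/s7.png')[130:310,180:360]; cv2.imwrite('pics/s7z.png',cv2.resize(a,None,fx=3.3,fy=3.3,interpolation=cv2.INTER_CUBIC))
E
```

```text
[ 0.53545694 -0.24866728  0.23812323] [-4.58654443e-04  9.96556170e-01 -8.29126798e-02 -1.03754006e-03] [ 0.30190707 -0.13964344 -1.42780854]
```

View pics/s7z.png

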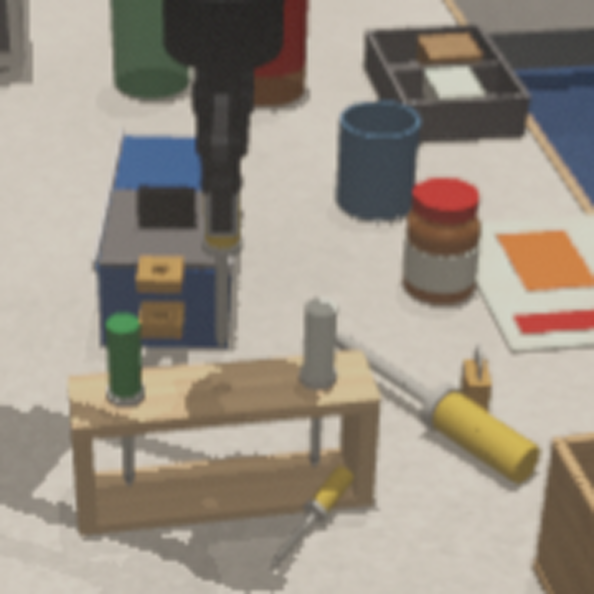

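View pics/w7.png

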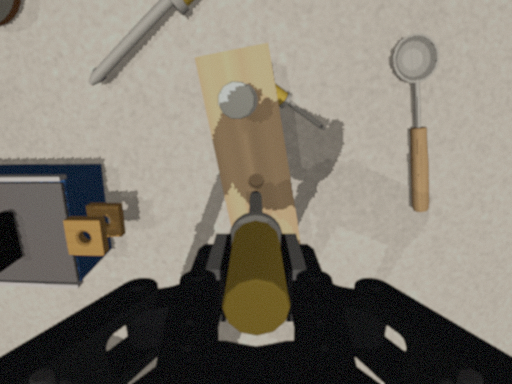

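```bash
python3 - <<'E'
from h import *
a=cv2.imread('pics/w7.png'); cv2.imwrite('pics/w7p.png',cv2.resize(a[165:265,200:310],None,fx=6,fy=6,interpolation=cv2.INTER_CUBIC))
cv2.imwrite('pics/w7e.png',cv2.resize(a[190:270,40:140],None,fx=6,fy=6,interpolation=cv2.INTER_CUBIC))
H=np.array(calibration('wrist')['hand_eye']);print(H)
K,d,_=cam('top');c=calibration('wrist');K=np.array(c['mtx']);d=np.array(c['distortion'])
W=np.linalg.inv(H)
P=np.array([[0,0,z] for z in (.101,.095,.0915,.019,.013,-.045)])
print(cv2.projectPoints(P,cv2.Rodrigues(W[:3,:3])[0],W[:3,3],K,d)[0].reshape(-1,2))
E
```

```text
[[-1.75851741e-04 -9.62497785e-01 -2.71289481e-01  6.93326320e-02]
 [ 9.99999983e-01 -1.82509310e-04 -6.89045951e-07  5.12771001e-04]
 [-4.88496507e-05 -2.71289476e-01  9.62497801e-01 -1.42591016e-01]
 [ 0.00000000e+00  0.00000000e+00  0.00000000e+00  1.00000000e+00]]
[[255.00524766 194.09502423]
 [254.99002773 196.28995842]
 [254.98081927 197.61826695]
 [254.71116476 236.62162847]
 [254.67903683 241.28252182]
 [254.20654713 310.18598145]]
```

View pics/w7p.png

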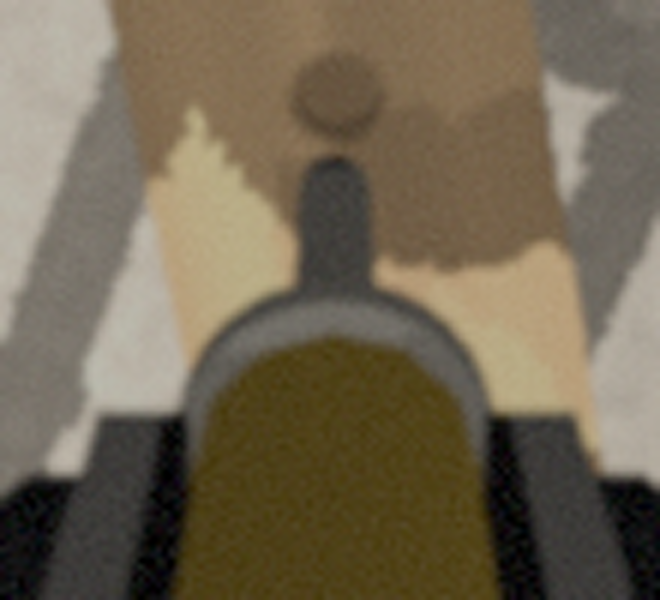

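View pics/w7e.png

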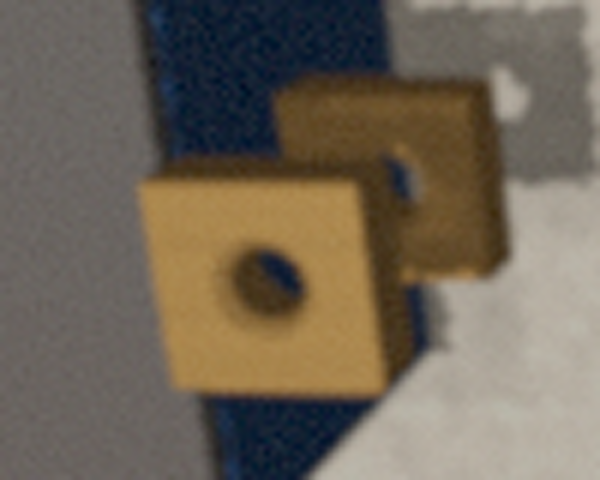

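Call:
drive_tool(targets=[0, 0, 0, -6.3, -15.5, 0, 0, 0, 0, 0, -11, -35, 0, 0, 0, 0, 0, -11, -35, 0, 0, 0, 0, 0, -11, -35, 0, 0, 0, 0, 0, -11, -30, 0, 0, 0, 0, 0, -6, -15, 0, 0, 0, 0, 0, 0, 0, 15, 0, 0, 0, 0, 0, 0, 15, 0, 0, 0, 0, 0, 0, 0, 0, 0, 0, 0, 0, 0, 0, 0, 0, 0, 0, 0, 0, 0, 0])

```text
clock: 13.22
position: [0.5083, -0.077, 0.2096]
ee_rot: [0.0, 0.997, -0.083, 0.0]
contact_force: [0.4, 0.4, -1.8]
width: 0.0229
```

```bash
python3 - <<'E'
from h import *
np.set_printoptions(precision=4,suppress=True)
d=np.load('pics/w7.npz'); s={'position':d['p'],'ee_rot':d['q']}
print('w7 up',onz([[83.75,237.1]],.093,'wrist',s))
s,im=snap('wrist','w8');print(s['position'],s['ee_rot'],s['contact_force'])
q=np.array(s['ee_rot']);Rm=R.from_quat(q[[1,2,3,0]]).as_matrix();print(Rm)
a=cv2.imread('pics/w8.png'); cv2.imwrite('pics/w8p.png',cv2.resize(a[150:270,190:320],None,fx=5,fy=5,interpolation=cv2.INTER_CUBIC))
snap('side','s8')
a=cv2.imread('pics/s8.png')[150:250,180:300]; cv2.imwrite('pics/s8z.png',cv2.resize(a,None,fx=6,fy=6,interpolation=cv2.INTER_CUBIC))
E
```

```text
w7 up [[ 0.5075 -0.0765  0.093 ]]
[ 0.5083 -0.077   0.2096] [ 0.0002  0.9965 -0.0833  0.0004] [ 0.387   0.388  -1.8168]
[[ 0.9861 -0.1659  0.0008]
 [-0.1659 -0.9861 -0.0004]
 [ 0.0008  0.0003 -1.    ]]
```

View pics/w8p.png

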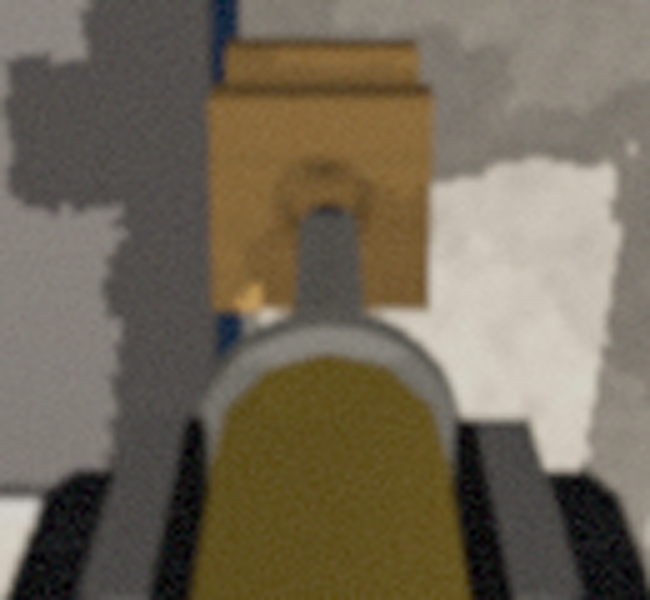

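View pics/s8z.png

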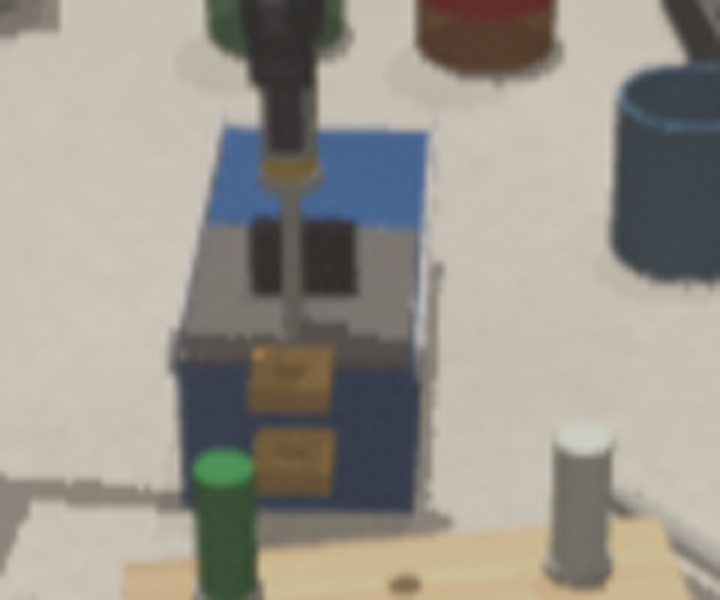

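```bash
python3 - <<'E'
from h import *
np.set_printoptions(precision=4,suppress=True)
d=np.load('pics/w8.npz'); s={'position':d['p'],'ee_rot':d['q']}
f=lambda x,y:[190+(x+.5)/5-.5,150+(y+.5)/5-.5]
P=onz([f(325,198),f(213,93),f(432,90),f(428,307),f(212,310)],.093,'wrist',s);print(P[0],P[1:].mean(0))
Rm=R.from_quat(d['q'][[1,2,3,0]]).as_matrix()
for p in (P[0],P[1:].mean(0)): print((p-d['p'])@Rm*1e3)
a=proj([d['p']+Rm@[0,0,z] for z in (.1166,.101,.095,.019)],'wrist',s);print((a-[190,150]+.5)*5-.5)
# side view: shank axis prediction and eye
for i in (.09,.05,.02): print(proj(d['p']+Rm@[0,0,i],'side'))
a=proj([[.5075,-.0765,.093],[.508,-.077,.093]],'side'); print((a-[180,150]+.5)*6-.5)
a=proj([d['p']+Rm@[0,0,z] for z in (.1166,.101,.05)],'side'); print((a-[180,150]+.5)*6-.5)
E
```

```text
[ 0.5082 -0.0767  0.093 ] [ 0.5076 -0.076   0.093 ]
[ -0.3048  -0.3587 116.5822]
[ -0.9724  -0.9782 116.5815]
[[327.2094 196.1566]
 [327.0269 222.4799]
 [326.9508 233.4548]
 [325.5571 435.1178]]
[[228.1333 202.5633]]
[[227.815  189.6473]]
[[227.5671 179.6562]]
[[290.4081 367.367 ]
 [291.6175 367.8873]]
[[292.5254 367.9491]
 [291.8108 338.7235]
 [289.3902 240.3838]]
```

Call:
drive_tool(targets=[0, 0, 0, -0.5, -0.7, 4, 0, 0, 0, 0, 0, 0, 6, 0, 0, 0, 0, 0, 0, 5, 0, 0, 0, 0, 0, 0, 5, 0, 0, 0, 0, 0, 0, 0, 0])

```text
clock: 13.95
position: [0.5071, -0.0756, 0.1887]
ee_rot: [-0.0, 0.997, -0.083, -0.001]
contact_force: [-0.4, -0.6, -1.0]
width: 0.0228
```

Call:
drive_tool(targets=[0, 0, 0, 0, 0, 6, 0, 0, 0, 0, 0, 0, 8, 0, 0, 0, 0, 0, 0, 8, 0, 0, 0, 0, 0, 0, 8, 0, 0, 0, 0, 0, 0, 5, 0, 0, 0, 0, 0, 0, 0, 0])

```text
clock: 14.7
position: [0.5072, -0.0756, 0.1538]
ee_rot: [-0.0, 0.997, -0.083, -0.0]
contact_force: [-0.3, 0.1, -1.4]
width: 0.0228
```

```bash
python3 - <<'E'
from h import *
np.set_printoptions(precision=4,suppress=True)
s,im=snap('wrist','w9');print(s['position'],s['ee_rot'],s['contact_force'],s['moment'])
a=cv2.imread('pics/w9.png'); cv2.imwrite('pics/w9p.png',cv2.resize(a[150:270,190:320],None,fx=5,fy=5,interpolation=cv2.INTER_CUBIC))
snap('side','s9')
a=cv2.imread('pics/s9.png')[170:240,190:270]; cv2.imwrite('pics/s9z.png',cv2.resize(a,None,fx=8,fy=8,interpolation=cv2.INTER_CUBIC))
E
```

```text
[ 0.5072 -0.0756  0.1538] [-0.0001  0.9966 -0.0829 -0.0005] [-0.301   0.0924 -1.4119] [-0.0132 -0.0097  0.0028]
```

View pics/w9p.png

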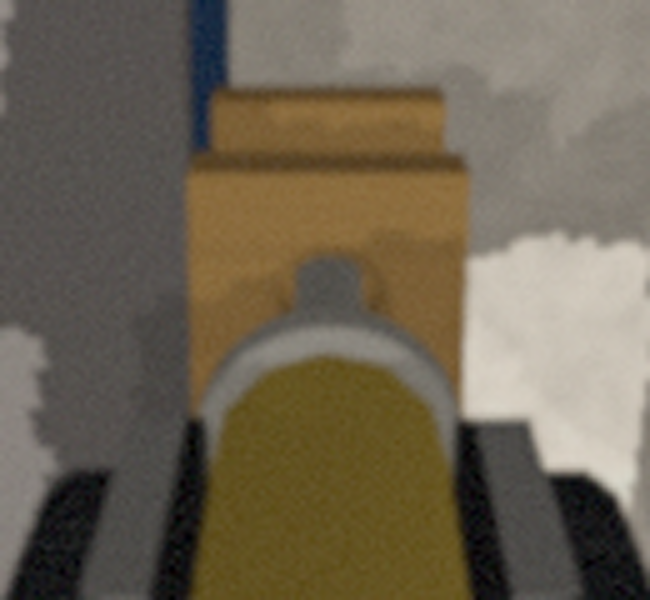

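View pics/s9z.png

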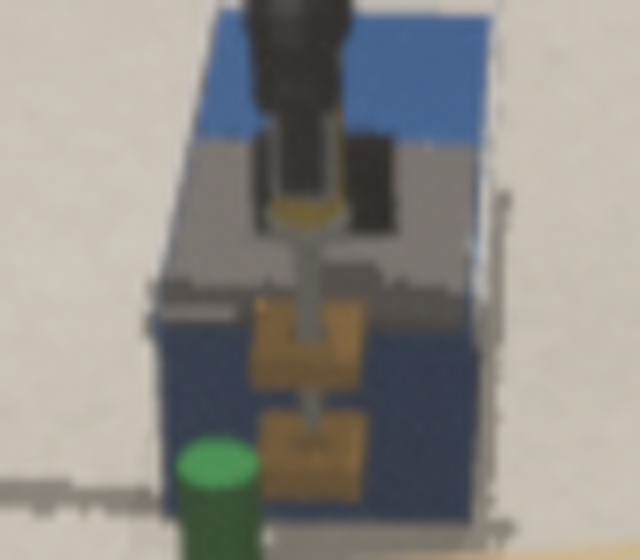

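Pin is through the upper eye with its tip just above the lower eye and negligible lateral force; the shank is about 0.7 mm too far in +x, so I correct that and continue.

Call:
drive_tool(targets=[0, 0, 0, -0.7, 0, 3, 0, 0, 0, 0, 0, 0, 4, 0, 0, 0, 0, 0, 0, 4, 0, 0, 0, 0, 0, 0, 0, 0])

```text
clock: 15.3
position: [0.5065, -0.0755, 0.1428]
ee_rot: [-0.0, 0.997, -0.083, -0.0]
contact_force: [-0.6, 0.0, -1.4]
width: 0.0228
```

Tip at about z = 0.041, inside the lower eye, with no resistance.

Call:
drive_tool(targets=[0, 0, 0, 0, 0, 4, 0, 0, 0, 0, 0, 0, 5, 0, 0, 0, 0, 0, 0, 5, 0, 0, 0, 0, 0, 0, 4, 0, 0, 0, 0, 0, 0, 2.3, 0, 0, 0, 0, 0, 0, 0, 0, 0, 0, 0, 0, 0, 0, 0])

```text
clock: 16.18
position: [0.5069, -0.0756, 0.1231]
ee_rot: [0.0, 0.997, -0.083, 0.0]
contact_force: [-0.7, 1.1, -1.1]
width: 0.0232
```

```bash
python3 - <<'E'
from h import *
np.set_printoptions(precision=4,suppress=True)
s,im=snap('wrist','w10');print(s['position'],s['ee_rot'],s['contact_force'],s['moment'],s['width'])
snap('side','s10')
a=cv2.imread('pics/s10.png')[170:250,190:290]; cv2.imwrite('pics/s10z.png',cv2.resize(a,None,fx=7,fy=7,interpolation=cv2.INTER_CUBIC))
snap('top','t10')
a=proj([[.5066,-.0755,z] for z in (.103,.093,.081,.048,.036,.021)],'side');print((a-[190,170]+.5)*7-.5)
E
```

```text
[ 0.5069 -0.0756  0.1231] [ 0.0001  0.9966 -0.0829  0.0002] [-0.7405  1.124  -1.0534] [ 0.0501  0.0225 -0.0253] 0.023214381240296934
[[265.7985 265.658 ]
 [266.331  287.447 ]
 [266.9627 313.351 ]
 [268.6599 383.2573]
 [269.2631 408.2073]
 [270.0068 439.0518]]
```

View pics/w10.png

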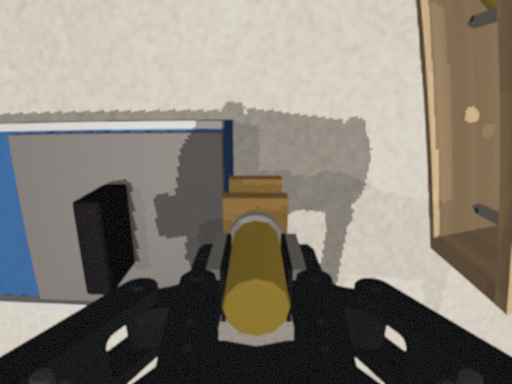

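View pics/s10z.png

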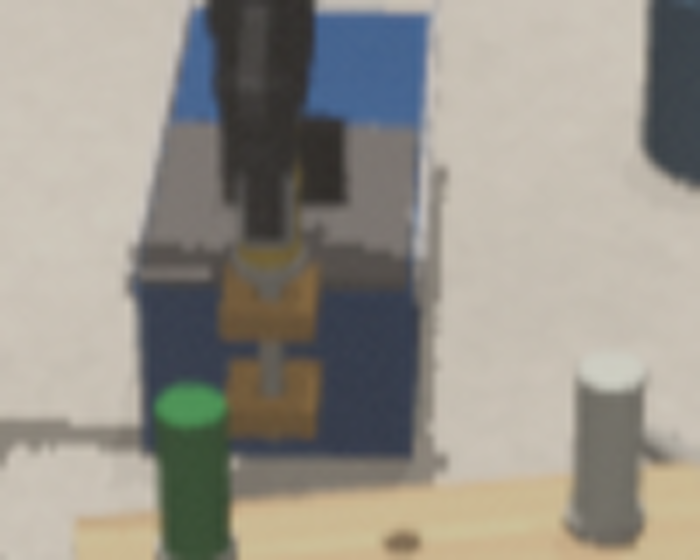

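View pics/t10.png

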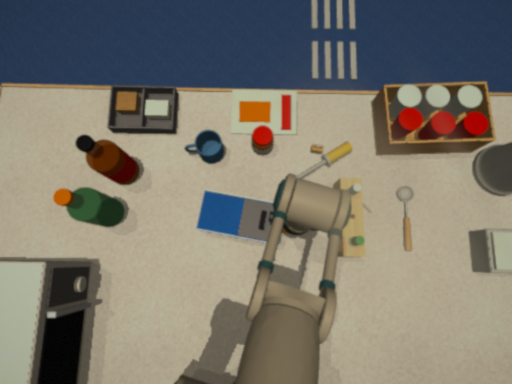

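```bash
python3 - <<'E'
from h import *
def draw(src,out,x0,y0,w,h,f):
    d=np.load(f'pics/{src}.npz'); s={'position':d['p'],'ee_rot':d['q']}
    a=cv2.imread(f'pics/{src}.png'); a=cv2.resize(a[y0:y0+h,x0:x0+w],None,fx=f,fy=f,interpolation=cv2.INTER_CUBIC)
    th=np.radians(9.6);ex=np.array([np.cos(th),-np.sin(th),0]);ey=np.array([np.sin(th),np.cos(th),0])
    for o,c in((0,(0,255,0)),(.004,(0,0,255))):
        g=np.array([.5219,.0022,.123])+o*ey
        P=[g+sx*.025*ex+sy*.007*ey for sx,sy in((1,1),(1,-1),(-1,-1),(-1,1))]
        p=((proj(P,'wrist',s)-[x0,y0]+.5)*f).astype(int); cv2.polylines(a,[p],True,c,1)
    cv2.imwrite(f'pics/{out}.png',a)
draw('w10','w10z',50,150,110,160,3.5)
E
```

```text
(no output)
```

View pics/w10z.png

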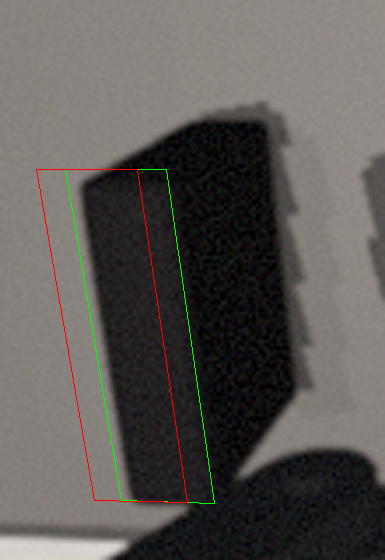

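```bash
python3 - <<'E'
from h import *
s=get_state(); print(s['position'],s['contact_force'],s['width'],abs(s['qd']).max(),s['clock']); sign_off()
E
```

```text
[ 0.50692856 -0.07560774  0.12317589] [ 0.15794155 -0.02448712 -0.49325597] 0.023106654544502895 0.0017081535224533373 16.325
the job is handed in; nothing more can be done
```

The lid is shut, and the yellow pin is being held upright through both brass eyes. I handed the job in at 16.3 s on the robot's clock.

**What I did:** I gripped the lid's bar and slid it about 62 mm, until it stopped moving under a push of about 19 N. Then I took the yellow-handled pin from the stand's middle hole and lowered it through the upper eye, then the lower one.

**Last checks:**
- **Pin:** the side picture shows the shank passing through both eyes. The point should be at about z = 22 mm, so the collar is about 10.7 mm above the upper eye. That height is worked out from the arm's pose and the grip, not measured directly.
- **Forces:** the force on the tool was under 1 N at hand-in and at most about 1.6 N just before. The grip was steady at 23 mm.
- **Lid:** in the wrist picture, the bar sat about 2 mm further towards shut than I had predicted. That is within the calibration error, so I take the lid as still fully shut.

**Didn't stay put:** two spare yellow pins, one larger and one smaller, stood on the counter in the first pictures but were lying down by the time the lid was shut. I felt no contact, and as far as I can tell the arm went nowhere near them, so they probably toppled on their own. I left them lying there.

In the pictures, everything else appears to be where it was.

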